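# Find the canister with the grinding ball left in it

### The job

One of the three sealed canisters on the bench still has a heavy loose grinding ball in it. Pick them up and shake them, one at a time, until you find the one that rattles, putting silent ones back down upright on the bench, without dropping any or shifting the other things on the bench. Then hold the rattling canister out over the middle of the green hand-over mat, level and still, about a hand's breadth above it, and finish while holding it there.

Things in the scene. Friction and masses are not known exactly. Their poses are not given: they have to be found in the camera images.
- canister_a: Sealed canister, one of three look-alikes: 120 long (x), 50 wide (y), 54 high (z), aluminium, blue lid, white label on top, latches 5 mm proud of the short ends; 325 to 700 g without the ball, so weight tells little. Upright on the bench, x axis within 0.6 rad of world x. Origin: centre of underside. Grip across the 50 mm width (flat long sides).  Thin-walled: 20 to 60 N of grip holds it well, more makes it twist in the fingers.
- canister_b: Just like canister_a in looks and size, same origin and axes. One of the three, drawn anew each time, holds a loose 25 mm ball of 129 g that slides and rolls freely inside, up to 32 mm either way of the middle along x and 4 mm along y and z (it shifts the moment on the wrist); nothing moves in the others.
- canister_c: Just like canister_a in looks and size, same origin and axes. One of the three, drawn anew each time, holds a loose 25 mm ball of 129 g that slides and rolls freely inside, up to 32 mm either way of the middle along x and 4 mm along y and z (it shifts the moment on the wrist); nothing moves in the others.
- mat: Green hand-over mat, 140 (x) x 180 (y) x 3 mm, fixed to the bench beyond the canisters, its place varies. Origin: centre of its underside, on the bench.
- multimeter: Bystander: yellow hand-held multimeter lying flat, 150 x 78 x 47 mm. Origin: centre of its underside.
- bottle: Bystander: glass bottle with a blue cap, 70 mm across, 140 high. Origin: centre of its underside.
- beaker: Bystander: white plastic cup, 70 mm across, 85 high. Origin: centre of its underside.

How it is judged:
By the outcome, as a careful person would: the job done as asked, in the order asked, and still so for the second after the job is handed in, while the arm keeps its last pose, push and grip.
It also fails if it takes over 72 s, if anything falls off the work surface, if the arm or the gripper's body presses on something with over 40 N, if the wrist force passes 120 N, or if a joint passes its speed limit or range.

### The arm

A 7-joint arm with a two-finger parallel gripper is mounted at the origin on the work surface. World frame = base frame: x ahead of the robot, y to its left, z up, the work surface at z = 0. Lengths are in m, angles in rad, forces in N, time in s.
With the tool pointing down it reaches from about 0.4 to 0.875 m from the base axis. Payload 4.4 kg.
Tool frame: the origin (TCP) lies on the mounting face of the last link; the fingertips stand 173 mm ahead of it and the grasp point (between the pads) lies 155 mm ahead of it (manip.tcp_to_tips is the distance from the TCP to the fingertips, in m); x points along the fingers, z is the direction in which the jaws open and shut, and the axes are right-handed (so a half turn about x gives the same grasp; the last joint's range is limited). The gripper opens to 85 mm and grips with 20 to 120 N. Pads are 22 mm wide; open, the fingers measure 114 mm over their backs; the gripper's body (76 mm by 85 mm) begins 54 mm behind the grasp point. The pads swing forward as they close: fully open they stand 13 mm farther back than shut.
Start: joints at [1.173, 0.628, 0.038, 1.517, -0.027, 0.996, -0.02], TCP at [0.212, -0.615, 0.405] pointing down, gripper open.
Joint ranges: [-3.06, 3.06], [-0.37, 2.12], [-1.25, 1.32], [0.18, 2.47], [-1.1, 4.24], [0.23, 1.98], [-2.94, 2.94]. Speed limits (rad/s): [2.57, 2.57, 3.14, 3.14, 3.14, 3.14, 3.14].

### API

Orientations are given as a unit quaternion [x, y, z, w].
In Python, from station import manip gives the robot as it stands. Calls block until the motion is done:
- manip.move_pose(position, orientation): joint-space move of the TCP to a pose.
- manip.movel(position, rot=None, rate=0.15, max_force=None): straight line of the TCP; rot=None keeps the orientation; rate is the mean speed in m/s. With max_force (N) it stops when the force on the tool has changed by that much, and returns True; else False.
- manip.movej(angles): joint-space move.
- manip.set_gripper(opening, force=None): opening from 0.0 (shut) to 1.0 (fully open); force is the grip in N (None keeps the last); returns when the fingers have stopped.
- manip.dwell(seconds).
- manip.solve_ik(position, orientation): joint angles nearest the present ones, or None.
- manip.observe(): the state.
- manip.camera(name): name is "side" or "top"; returns a dict with "image" (400x640x3 uint8, blue, green, red), "fx", "fy", "cx", "cy" (pixels), "eye" and "rotation" of the camera in the world. Camera axes: x right, y up, looking along -z (the intrinsics and any distortion apply to the point x, -y, -z); pixel columns grow to the right and rows downward; lengths in m; the calibration is good to about 2 mm. A picture is of the moment at which its call begins. There is no depth.
A pose or a line that the arm cannot do raises manip.MotionError and nothing moves.
- manip.job_done(): hands the job in, once; it reports no verdict.
The state is a dict: "time_s": time; "joint_positions": joint angles; "qd": joint speeds; "effort": joint torques, N m; "tcp_pos": TCP position; "ee_rot": TCP orientation; "force": force on the tool from outside, world axes, zero at the start; "torque": the same for the moment, N m; "width": opening from 0.0 (shut) to 1.0 (fully open).
Only numpy, scipy, OpenCV 4.12 (cv2) and the standard library are available. Lean on these libraries where they do the work, as an engineer would, in place of code of your own. Each camera call takes 0.05 s, during which the arm holds its last target.

## Working session

There is one attempt and no reset: what is moved stays moved. The work goes in short steps, each a Python script; the robot and the scene stay as the last script left them, time stands still between calls to the robot, and variables do not carry over. Pictures are saved under pics/ and viewed, and the job is handed in when it is done.

```bash
ls; mkdir -p pics; python3 - <<'E'
from station import manip
import cv2
o=manip.observe()
for k,v in o.items(): print(k,v)
for n in("top","side"):
    c=manip.camera(n); cv2.imwrite(f"pics/{n}0.png",c["image"])
    print(n,{k:v for k,v in c.items() if k!="image"})
E
```

```text
pics
time_s 0.0
joint_positions [ 1.17320612  0.62934214  0.03843893  1.51837244 -0.02701901  0.99631886
 -0.01998656]
qd [ 0.00116445 -0.00034198 -0.00094634  0.00034009  0.00050426  0.00022871
  0.00087182]
effort [ 6.64982163e-04 -5.63394821e+01  1.22594163e+00 -1.93444902e+01
  1.09511154e-02  1.03374981e-02 -1.38521344e-05]
tcp_pos [ 0.21166567 -0.61425242  0.40378989]
ee_rot [ 0.41095866  0.57625907 -0.41017355  0.57514879]
force [0.14064542 1.1001298  0.23506136]
torque [0.0103829  0.0799737  0.03144162]
width 1.0019527975300253
top {'fx': 400.5243456169401, 'fy': 400.5243456169401, 'cx': 320.27637796488943, 'cy': 203.04916186481304, 'eye': array([ 0.44072064, -0.01936764,  1.12647043]), 'rotation': array([-0.05760747,  0.04794096,  0.7095551 , -0.70065298])}
side {'fx': 513.438765972527, 'fy': 513.438765972527, 'cx': 319.41660427190055, 'cy': 197.2254011575564, 'eye': array([0.1930763 , 1.05281511, 1.1190854 ]), 'rotation': array([-0.07160881,  0.383196  ,  0.90546801, -0.16781145])}
```

View pics/top0.png

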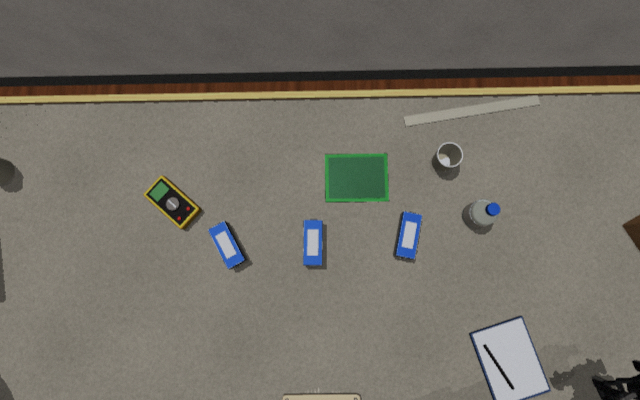

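View pics/side0.png

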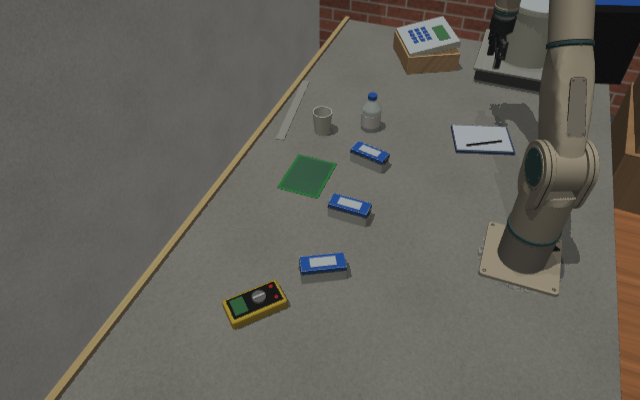

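Top view: canister lids are at about (227,245), (313,243) and (409,236), and the mat is at (357,178). The multimeter is at (172,203), the beaker at (449,157) and the bottle at (485,213). The side view agrees.

```bash
cat > h.py <<'E'
import numpy as np, cv2
from scipy.spatial.transform import Rotation as R
def ray(c,px):
    px=np.atleast_2d(px).astype(float)
    K=np.array([[c["fx"],0,c["cx"]],[0,c["fy"],c["cy"]],[0,0,1]])
    d=c.get("distortion"); 
    n=cv2.undistortPoints(px.reshape(-1,1,2),K,None if d is None else np.array(d)).reshape(-1,2)
    return R.from_quat(c["rotation"]).apply(np.c_[n[:,0],-n[:,1],-np.ones(len(n))])
def onplane(c,px,z):
    d=ray(c,px); e=np.array(c["eye"]); return e+d*((z-e[2])/d[:,2])[:,None]
def blobs(mask,amin):
    cs,_=cv2.findContours(mask.astype(np.uint8)*255,cv2.RETR_EXTERNAL,cv2.CHAIN_APPROX_NONE)
    return [k for k in cs if cv2.contourArea(k)>amin]
def blue(im):
    h=cv2.cvtColor(im,cv2.COLOR_BGR2HSV); return (abs(h[...,0].astype(int)-112)<14)&(h[...,1]>140)&(h[...,2]>50)
def green(im):
    h=cv2.cvtColor(im,cv2.COLOR_BGR2HSV); return (abs(h[...,0].astype(int)-68)<18)&(h[...,1]>90)&(h[...,2]>30)
def yel(im):
    h=cv2.cvtColor(im,cv2.COLOR_BGR2HSV); return (abs(h[...,0].astype(int)-27)<6)&(h[...,1]>150)&(h[...,2]>90)
def rect(P):
    (c,(w,h),a)=cv2.minAreaRect((P[:,:2]*1000).astype(np.float32))
    if w<h: w,h,a=h,w,a+90
    a=(a+90)%180-90
    return np.round([c[0],c[1],w,h,a],1)
def cans(c,z=.054,amin=150):
    return [rect(onplane(c,k.reshape(-1,2),z)) for k in blobs(blue(c["image"]),amin)]
def mats(c):
    return [rect(onplane(c,k.reshape(-1,2),.003)) for k in blobs(green(c["image"]),800)]
E
python3 - <<'E'
from station import manip
from h import *
for n in("top","side"):
    c=manip.camera(n); print(n)
    for r in cans(c): print(" can",r)
    for r in mats(c): print(" mat",r)
    for k in blobs(yel(c["image"]),300)[:3]: print(" yel",rect(onplane(c,k.reshape(-1,2),.04)))
    if n=="top":
        print(onplane(c,[[485,213],[493,209],[449,153]],.0),onplane(c,[[493,209]],.14),onplane(c,[[450,155]],.085))
E
```

```text
top
 can [493.7 247.4 119.6  49.5  27.8]
 can [497.9  16.5 117.1  45.8  -0.7]
 can [ 514.  -239.5  119.4   50.8  -12. ]
 mat [ 683.4 -108.4  179.7  139.8  -89.9]
 yel [615.7 408.1 143.7  74.5  48.4]
[[ 0.57567997 -0.46858794  0.        ]
 [ 0.58673571 -0.49183702  0.        ]
 [ 0.75130316 -0.37796734  0.        ]] [[ 0.56858867 -0.43311758  0.14      ]] [[ 0.72233691 -0.3532361   0.085     ]]
side
 can [491.4 256.5 118.   56.8  28.5]
 can [496.7  26.1 117.6  59.8  -0.7]
 can [ 511.5 -230.4  122.4   60.3  -12.1]
 can [ -284.6 -1771.2   229.4    57.7    20.9]
 mat [ 682.5 -104.6  178.6  138.9  -89.9]
 yel [612.  420.8 147.7  76.   48.5]
```

```bash
cat >> h.py <<'E'
def Q(a,s=1,tilt=0.):
    "tool down, jaws along canister y (canister x axis at yaw a); tilt about canister y"
    cx=np.array([np.cos(a),np.sin(a),0]); cy=np.array([-np.sin(a),np.cos(a),0])
    x=np.array([0,0,-1.]); z=s*cy; M=np.c_[x,np.cross(z,x),z]
    return (R.from_rotvec(tilt*cy)*R.from_matrix(M)).as_quat()
def tcp(g,q): return np.array(g)-.155*R.from_quat(q).as_matrix()[:,0]
E
python3 - <<'E'
from station import manip
from h import *
for n in("top","side"):
    c=manip.camera(n); im=c["image"]; 
    b=blue(im)
    for k in blobs(b,150):
        m=np.zeros(b.shape,np.uint8); cv2.drawContours(m,[k],-1,255,-1)
        w=(m>0)&~b; w=cv2.morphologyEx(w.astype(np.uint8),cv2.MORPH_OPEN,np.ones((3,3)))
        ys,xs=np.nonzero(w)
        if len(xs)>50: print(n,"label",rect(onplane(c,np.c_[xs,ys],.0545)),np.round(onplane(c,[[xs.mean(),ys.mean()]],.0545)*1000,1))
o=manip.observe(); print(R.from_quat(o["ee_rot"]).as_matrix().round(2), o["time_s"])
q0=o["joint_positions"]
for nm,x,y,a in(("R",.514,-.2395,-12),("M",.498,.0165,-.7),("L",.4935,.2475,27.8),("mat",.683,-.107,0)):
    for s in(1,-1):
        for t in (0,.35,-.35):
            q=Q(np.radians(a),s,t); j=manip.solve_ik(tcp([x,y,.15],q),q)
            print(nm,s,t,None if j is None else np.round(j,2))
E
```

```text
top label [493.8 249.9  73.5  32.1  28.9] [[493.9 249.8  54.5]]
top label [497.5  16.4  69.2  29.5  -0.6] [[497.5  16.4  54.5]]
top label [ 514.4 -240.6   72.1   32.2  -12. ] [[ 514.1 -240.6   54.5]]
side label [493.8 250.9  71.6  33.5  28.5] [[493.8 251.2  54.5]]
side label [497.6  18.1  70.1  34.1  -0.7] [[496.8  18.2  54.5]]
[[-0.    0.95  0.33]
 [ 0.    0.33 -0.95]
 [-1.    0.   -0.  ]] 0.3
R 1 0 [ 0.76  0.7  -0.59  1.84  0.54  0.77  1.24]
R 1 0.35 [ 0.7   0.88 -0.63  1.52  0.48  1.28  1.3 ]
R 1 -0.35 [ 0.82  0.62 -0.57  2.14  1.2   0.27  0.62]
R -1 0 [ 0.28  0.65  0.16  1.85 -0.16  0.66 -1.24]
R -1 0.35 [ 0.23  0.81  0.22  1.54 -0.1   1.15 -1.31]
R -1 -0.35 [ 0.79  0.61 -0.52  2.14  1.16  0.24 -2.49]
M 1 0 [ 0.36  0.65 -0.67  2.02  0.63  0.69  0.84]
M 1 0.35 [ 0.36  0.83 -0.73  1.72  0.45  1.16  1.01]
M 1 -0.35 [ 0.58  0.72 -1.06  2.32  1.59  0.69 -0.12]
M -1 0 [-0.16  0.57  0.1   2.03 -0.11  0.54 -1.56]
M -1 0.35 [-0.14  0.72  0.11  1.74 -0.1   1.04 -1.56]
M -1 -0.35 [ 0.24  0.54 -0.51  2.33  1.66  0.31  2.94]
L 1 0 [ 0.11  0.86 -1.06  1.87  0.91  0.99  0.69]
L 1 0.35 [ 0.02  1.02 -1.06  1.55  0.71  1.41  0.88]
L 1 -0.35 [-0.16  0.59 -0.52  2.19  1.38  0.31  0.18]
L -1 0 [-0.44  0.62 -0.11  1.89  0.11  0.64 -1.71]
L -1 0.35 [-0.46  0.79 -0.09  1.57  0.05  1.14 -1.65]
L -1 -0.35 [-0.25  0.57 -0.39  2.19  1.34  0.24 -2.92]
mat 1 0 [ 0.46  0.88 -0.67  1.47  0.6   1.01  1.22]
mat 1 0.35 [ 0.37  1.07 -0.69  1.06  0.55  1.55  1.32]
mat 1 -0.35 [ 0.65  0.84 -0.87  1.81  1.15  0.63  0.72]
mat -1 0 [ 0.06  0.8   0.1   1.48 -0.09  0.87 -1.38]
mat -1 0.35 [ 0.03  0.99  0.15  1.08 -0.08  1.42 -1.4 ]
mat -1 -0.35 [ 0.1   0.68  0.06  1.83 -0.29  0.29 -1.17]
```

```bash
cat >> h.py <<'E'
def sense(m,n=6):
    F=[];T=[]
    for _ in range(n):
        m.dwell(.04); o=m.observe(); F.append(o["force"]);T.append(o["torque"])
    return np.mean(F,0),np.mean(T,0),np.std(T,0),o
def pick(m,x,y,adeg,zg=.031,zh=.13):
    a=np.radians(adeg); q=Q(a,-1)
    m.move_pose(tcp([x,y,.20],q),q)
    m.movel(tcp([x,y,.09],q),rate=.2)
    hit=m.movel(tcp([x,y,zg],q),rate=.08,max_force=12); 
    o=m.observe(); print("t",o["time_s"],"hit",hit,"tcp",o["tcp_pos"].round(4),"F",o["force"].round(2))
    m.set_gripper(0.0,force=40); o=m.observe(); print("width",o["width"],"t",o["time_s"])
    m.movel(tcp([x,y,zg+.02],q),rate=.08); m.movel(tcp([x,y,zh],q),rate=.2)
    o=m.observe(); print("lifted width",o["width"],"F",o["force"].round(2),"t",o["time_s"])
def shake(m,x,y,adeg,zh=.13,th=.2,cycles=1):
    a=np.radians(adeg); cy=np.array([-np.sin(a),np.cos(a),0]); cx=np.array([np.cos(a),np.sin(a),0])
    g=np.array([x,y,zh])
    for _ in range(cycles):
      for s in (1,-1):
        q=Q(a,-1,s*th); m.movel(tcp(g,q),rot=q,rate=.12)
        for t in (s*th,0.):
            if t==0:
                q=Q(a,-1,0); m.movel(tcp(g,q),rot=q,rate=.1)
            m.dwell(.25)
            F,T,sd,o=sense(m)
            M=R.from_quat(o["ee_rot"]).as_matrix(); f=M[:,0]; real=np.arctan2(-(f@cx),-f[2])
            Tg=T-np.cross(.155*f,F)
            print("tilt cmd %.2f real %.3f from %+d: F %s T_cy %.4f  Tgrasp_cy %.4f (sd %.4f) t %.1f"%(t,real,s,F.round(2),T@cy,Tg@cy,(sd*abs(cy)).max(),o["time_s"]))
def jolt(m,x,y,adeg,zh=.13):
    a=np.radians(adeg); cx=np.array([np.cos(a),np.sin(a),0]); q=Q(a,-1); g=np.array([x,y,zh])
    for s in(1,-1,0): m.movel(tcp(g+.025*s*cx,q),rate=.2)
def putdown(m,x,y,adeg,zg=.031):
    a=np.radians(adeg); q=Q(a,-1)
    m.movel(tcp([x,y,zg+.012],q),rate=.2)
    hit=m.movel(tcp([x,y,zg-.003],q),rate=.03,max_force=4); o=m.observe(); print("down hit",hit,o["tcp_pos"].round(4),o["force"].round(2))
    m.set_gripper(1.0); m.movel(tcp([x,y,.10],q),rate=.15); m.movel(tcp([x,y,.2],q),rate=.3); print("t",m.observe()["time_s"])
E
python3 - <<'E'
from station import manip
from h import *
pick(manip,.5142,-.240,-12)
c=manip.camera("side"); cv2.imwrite("pics/s1.png",c["image"])
c=manip.camera("top"); cv2.imwrite("pics/t1.png",c["image"])
shake(manip,.5142,-.240,-12)
E
```

```text
t 3.65 hit False tcp [ 0.5143 -0.2401  0.1861] F [ 0.29 -0.36 -0.19]
width 0.5819015060636131 t 4.075
lifted width 0.5812894658830806 F [-1.12  0.71 -5.25] t 5.0167
tilt cmd 0.20 real 0.200 from +1: F [ 0.   -0.46 -4.32] T_cy -0.3754  Tgrasp_cy -0.2276 (sd 0.0384) t 6.0
tilt cmd 0.00 real 0.000 from +1: F [ 0.1   0.17 -4.14] T_cy -0.0106  Tgrasp_cy -0.0009 (sd 0.0260) t 7.0
tilt cmd -0.20 real -0.200 from -1: F [ 0.07 -0.18 -4.55] T_cy 0.4062  Tgrasp_cy 0.2826 (sd 0.0215) t 7.9
tilt cmd 0.00 real -0.000 from -1: F [ 0.07  0.16 -4.29] T_cy 0.0042  Tgrasp_cy 0.0096 (sd 0.0229) t 8.8
```

View pics/s1.png

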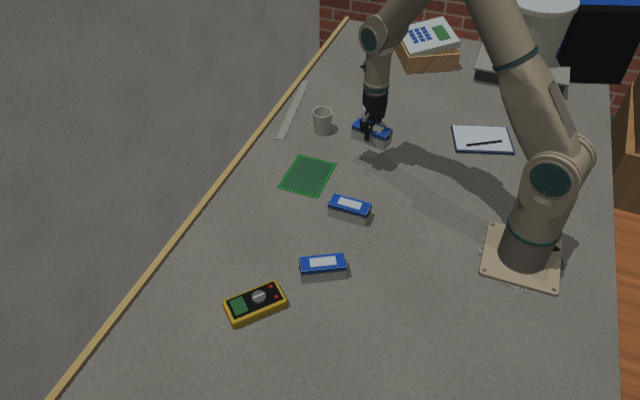

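The canister is held level in the air at about (372,132). Next I'll separate the ball's constant torque offset from the linear gripper-weight term by using two tilt sizes.

```bash
cat >> h.py <<'E'
def shake2(m,x,y,adeg,zh=.13,tilts=(.2,.05,-.2,-.05)):
    a=np.radians(adeg); cy=np.array([-np.sin(a),np.cos(a),0]); g=np.array([x,y,zh]); X=[];Y=[];Fz=[]
    for t in tilts:
        q=Q(a,-1,t); m.movel(tcp(g,q),rot=q,rate=.15); m.dwell(.2); v=[]
        for _ in range(40):
            m.dwell(.012); o=m.observe(); v.append(o["torque"]@cy); Fz.append(o["force"][2])
        X.append([1,np.sin(t),np.sign(t)]);Y.append(np.mean(v)); print("tilt %.2f T %.4f sd %.4f lag1 %.2f"%(t,Y[-1],np.std(v),np.corrcoef(v[1:],v[:-1])[0,1]))
    s=np.linalg.lstsq(np.array(X),np.array(Y),rcond=None)[0]
    print("offset %.4f slope %.4f BALL TERM %.4f (ball expected ~-0.040)  Fz %.3f t %.1f"%(*s,np.mean(Fz),m.observe()["time_s"]))
    q=Q(a,-1,0); m.movel(tcp(g,q),rot=q,rate=.15)
E
python3 - <<'E'
from station import manip
from h import *
jolt(manip,.5142,-.240,-12)
shake2(manip,.5142,-.240,-12)
E
```

```text
tilt 0.20 T -0.3854 sd 0.0295 lag1 -0.31
tilt 0.05 T -0.0930 sd 0.0265 lag1 0.14
tilt -0.20 T 0.3945 sd 0.0314 lag1 -0.01
tilt -0.05 T 0.1040 sd 0.0322 lag1 0.05
offset 0.0050 slope -1.9598 BALL TERM -0.0006 (ball expected ~-0.040)  Fz -4.409 t 13.4
```

The ball term is −0.0006 ± about 0.005, against about −0.040 with a ball, so this one is silent. I'll put it back and take the middle one.

```bash
python3 - <<'E'
from station import manip
from h import *
putdown(manip,.5142,-.240,-12)
pick(manip,.4975,.017,-.7)
c=manip.camera("side"); cv2.imwrite("pics/s2.png",c["image"])
jolt(manip,.4975,.017,-.7)
shake2(manip,.4975,.017,-.7)
c=manip.camera("top"); cv2.imwrite("pics/t2.png",c["image"]); print(cans(c))
E
```

```text
down hit True [ 0.5146 -0.2401  0.1865] [0.2  0.44 5.15]
t 16.275
t 18.8667 hit False tcp [0.4977 0.017  0.1863] F [0.01 0.15 0.53]
width 0.5801301305003375 t 19.2917
lifted width 0.5768683965083717 F [-0.38  0.6  -5.07] t 20.2333
tilt 0.20 T -0.3792 sd 0.0251 lag1 0.06
tilt 0.05 T -0.0891 sd 0.0308 lag1 -0.16Traceback (most recent call last):
  File "<stdin>", line 7, in <module>
  File "h.py", line 74, in shake2
    q=Q(a,-1,t); m.movel(tcp(g,q),rot=q,rate=.15); m.dwell(.2); v=[]
                 ~~~~~~~^^^^^^^^^^^^^^^^^^^^^^^^^
station.MotionError: the arm cannot follow that straight line within its joint ranges
```

View pics/s2.png

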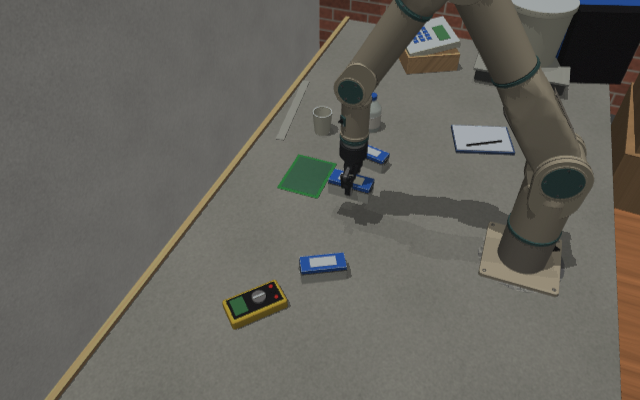

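The middle canister is up, at about (350,183). A tilt of −0.2 is out of range at this spot, so I'll use −0.14.

```bash
python3 - <<'E'
from station import manip
from h import *
shake2(manip,.4975,.017,-.7,tilts=(-.14,-.05,.14,.05))
c=manip.camera("top"); cv2.imwrite("pics/t2.png",c["image"]); print(cans(c))
E
```

```text
tilt -0.14 T 0.2759 sd 0.0256 lag1 -0.08
tilt -0.05 T 0.1030 sd 0.0341 lag1 -0.02
tilt 0.14 T -0.2665 sd 0.0300 lag1 -0.15
tilt 0.05 T -0.0791 sd 0.0355 lag1 0.05
offset 0.0083 slope -2.0114 BALL TERM 0.0095 (ball expected ~-0.040)  Fz -4.259 t 26.5
[array([493.7, 247.4, 119.6,  49.5,  27.8]), array([ 513.9, -239.3,  118.5,   50.8,  -12.4])]
```

View pics/t2.png

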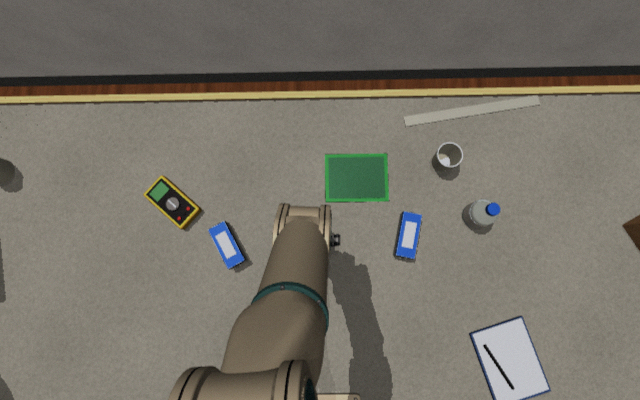

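The middle one is silent too: 0.0095 ± 0.005. The ball should show as about +0.040, because the sign in my printout was wrong (the ball rolls opposite to the pendulum swing). The right canister is upright where it was, at (409,236). Next is the left one.

```bash
python3 - <<'E'
from station import manip
from h import *
putdown(manip,.4975,.017,-.7)
P=(.494,.2495,28.4)
pick(manip,*P)
c=manip.camera("side"); cv2.imwrite("pics/s3.png",c["image"])
jolt(manip,*P)
shake2(manip,*P,tilts=(.18,.05,-.14,-.05))
E
```

```text
down hit True [0.4979 0.0171 0.1864] [-0.14 -0.37  4.77]
t 29.3333
t 31.8417 hit False tcp [0.4942 0.2496 0.1861] F [-0.63 -0.35  0.32]
width 0.5799346914578217 t 32.2667
lifted width 0.581240340078491 F [ 0.03  0.69 -6.79] t 33.2083
tilt 0.18 T -0.3868 sd 0.0408 lag1 -0.37
tilt 0.05 T -0.0614 sd 0.0282 lag1 0.18
tilt -0.14 T 0.3196 sd 0.0880 lag1 -0.20
tilt -0.05 T 0.0863 sd 0.0368 lag1 0.19
offset 0.0146 slope -2.5484 BALL TERM 0.0531 (ball expected ~-0.040)  Fz -6.384 t 37.7
```

View pics/s3.png

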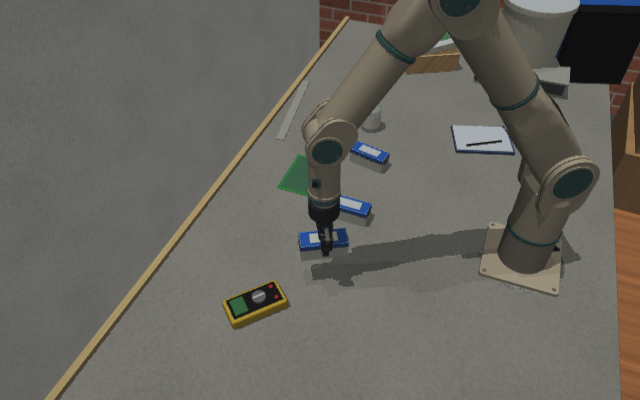

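The left one rattles: its ball term is +0.053, and the torque readings show knocks while the ball rolls. I'll carry it to the mat.

```bash
python3 - <<'E'
from station import manip
from h import *
P=(.494,.2495,28.4)
q=Q(np.radians(28.4),-1)
manip.movel(tcp([.494,.2495,.18],q),rate=.15)
q=Q(0,-1)
manip.move_pose(tcp([.683,-.1065,.18],q),q)
manip.movel(tcp([.683,-.1065,.124],q),rate=.1)
manip.dwell(1.0)
o=manip.observe(); print(o["time_s"],o["tcp_pos"].round(4),R.from_quat(o["ee_rot"]).as_matrix().round(3),o["force"],o["width"],abs(o["qd"]).max())
for n in("side","top"):
    c=manip.camera(n); cv2.imwrite(f"pics/{n}4.png",c["image"]); print(n,cans(c),cans(c,.149),mats(c),[rect(onplane(c,k.reshape(-1,2),.04)) for k in blobs(yel(c["image"]),300)[:3]])
E
```

```text
41.6083 [ 0.683  -0.1065  0.279 ] [[ 0.  1. -0.]
 [ 0. -0. -1.]
 [-1.  0. -0.]] [ 0.09015704  0.02228423 -7.32387051] 0.5815933430244179 0.0009434494501813506
side [array([495.8,  25.6, 120.2,  58.5,  -1. ]), array([ 511.4, -229.9,  122.5,   60. ,  -12.9]), array([ -248.2, -1757.4,   307.1,    57.7,    20.9])] [array([468.8, 117.2, 109.5,  53.3,  -1. ]), array([ 483. , -115.4,  111.6,   54.6,  -12.9]), array([ -208.9, -1506.7,   279.7,    52.5,    20.9])] [array([ 682.5, -104.1,  177.6,  138.8,  -90. ])] [array([611.8, 420.9, 147.8,  76.3,  48.4])]
top [array([ 513.6, -239.4,  118. ,   50.5,  -12.4])] [array([ 507.2, -219.9,  107.5,   46. ,  -12.4])] [] [array([614.7, 407.3, 146.1,  75. ,  48.7])]
```

View pics/side4.png

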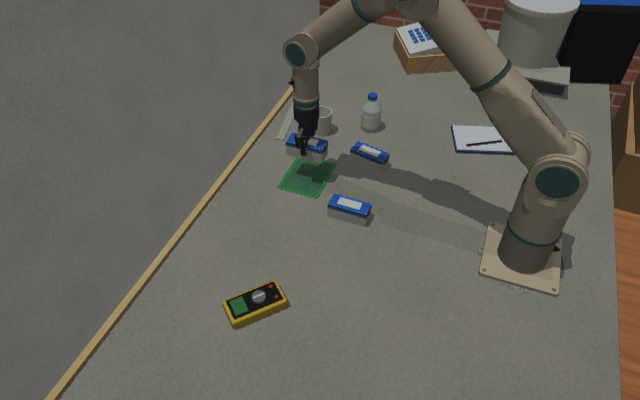

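View pics/top4.png

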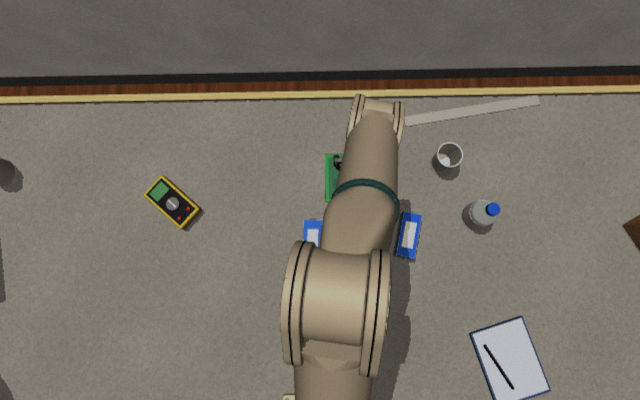

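The canister hangs over the mat at about (308,148) in the side view, and everything else is in place. I'll check that it's level by overlaying the expected lid outline.

```bash
python3 - <<'E'
from station import manip
from h import *
c=manip.camera("side"); im=c["image"].copy(); im=cv2.resize(im[110:210,260:360],(800,800)[:2],interpolation=cv2.INTER_CUBIC)[:600]
def px(p):
    d=R.from_quat(c["rotation"]).inv().apply(np.array(p)-c["eye"]); return ((c["cx"]+c["fx"]*d[0]/-d[2]-260+.5)*8,(c["cy"]-c["fy"]*d[1]/-d[2]-110+.5)*8)
for z in (.093,.147):
    pts=np.array([px([.683+sx*.06,-.1065+sy*.025,z]) for sx,sy in((1,1),(1,-1),(-1,-1),(-1,1))],int)
    cv2.polylines(im,[pts],True,(0,0,255),1)
cv2.imwrite("pics/z5.png",im)
E
```

```text
(no output)
```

View pics/z5.png

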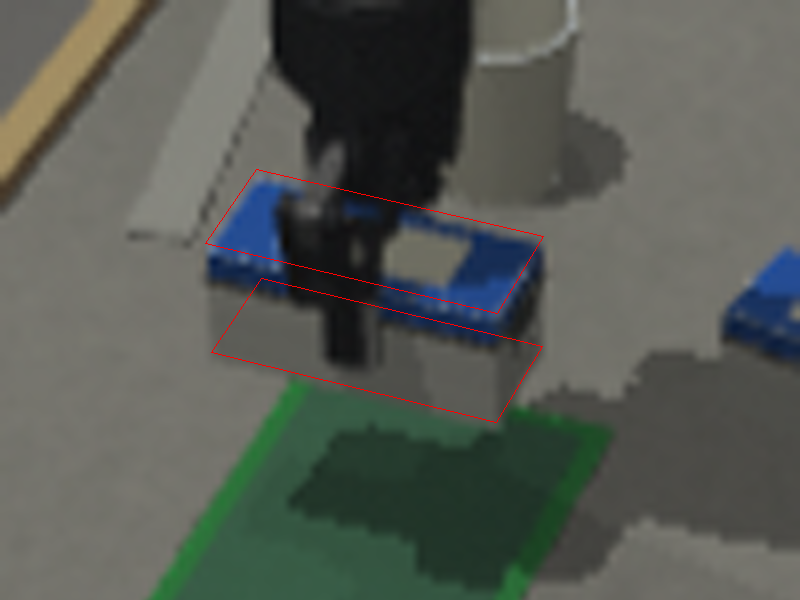

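The outline lies on the canister: lid corners are at about (207,243) and (543,237) in the zoom, parallel to within about a pixel. It's level and centred, so I'll hand in.

```bash
python3 - <<'E'
from station import manip
manip.job_done(); o=manip.observe(); print(o["time_s"],o["width"],o["tcp_pos"])
E
```

```text
the job is handed in; nothing more can be done
the job is handed in; nothing more can be done
```

The rattling canister is the left one (y ≈ +0.25). The job was handed in at about 42 s, with the arm holding that canister over the middle of the mat.

I lifted, shook and tilted all three in turn, right to left. The ball shows up as a constant shift in wrist torque of about 0.040 N·m when the canister is tilted:

| Canister | Torque shift (N·m, about ±0.005) | Result |
|---|---|---|
| Right | −0.001 | silent, put back upright |
| Middle | +0.010 | silent, put back upright |
| Left | +0.053, with knocks in the readings | rattles |

**Hold:** the tool is level and its joints still. The underside is about 90 mm above the mat, and the canister's outline in the side view matches a level, centred pose to about a pixel.

**Bench:** in the last pictures the two silent canisters, multimeter and mat measured where they started, to about 1 mm. The right canister read 0.4–0.8° turned. The bottle and beaker I checked only by eye; they looked unmoved.

**What disagreed:**
- **Tilt limit:** a tilt of −0.2 rad was out of reach for the middle canister, so I repeated the test at ±0.14 rad.
- **Wrong sign in my script:** it first printed the wrong sign for the expected torque shift. I corrected it before judging the left canister; the right and middle verdicts did not change.
- **Reading higher than expected:** the left canister's shift was 0.053 rather than 0.040, which I put down to noise from the moving ball.
- **Top view blocked:** the arm hid the mat and held canister from above, so the final position rests on the side view and the arm's own readings.

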